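Turn the supply carousel to the date stamp and set its brake

TASK

With one fingertip, push sideways on the upright divider arms of the round supply carousel to turn it until the bay that holds the date stamp squarely faces the brake post; then push the brake lever in as far as it goes, so that it points at the carousel's hub. Pick nothing up: the things in the bays stay in them and are not to be pushed with the fingers, and everything else on the table is left alone.

Things in the scene. Friction and masses are not known exactly. Their poses are not given: they have to be found in the camera images.
- carousel_hub (a point): On the carousel's axis, 76 mm above the table (hub top 88 mm, hub 38 mm across), turning with it; z up. The carousel is a round wooden tray, 280 mm across, floor 22 mm and 4 mm thick rim 28 mm above the table, parted by four upright divider arms into four equal bays. x and y of this point point through the middles of bays; the dividers stand at 45, 135, 225 and 315 deg from its x
- carousel (a joint): Turn of the carousel, rad, 0 at the start, counter-clockwise from above positive, free from -7 to 7; it stays where it is left, friction 0.08 N m (0.7 N at 120 mm from the axis). Each divider arm is 8 mm thick, runs from the hub to 145 mm from the axis, and stands from the tray's floor to 84 mm above the table
- brake_bracket: Fixed aluminium bracket: a flat strip (44 mm wide, 8 mm high) from under the tray to 215 mm from the carousel's axis, with a round post (30 mm across, 44 mm high) that bears the brake lever. Origin on the carousel's axis at table height; the post stands 185 mm from it along this body's -x, so the bay that faces the post is the one whose middle lies along -x
- brake_mark (a point): A point fixed to the bracket, 145 mm from the carousel's axis toward the post, 40 mm above the table, just outside the tray's rim
- brake_lever (a joint): Angle of the steel brake lever about the post's vertical axis, rad: 0 = fully in, at its stop, pointing from the post straight at the hub, its end over the tray; 1.6 = fully out, along the rim. Starts at 1.25 to 1.5. From above it turns clockwise as it goes in. It stays where it is left, friction 0.06 N m (0.9 N at the peg)
- lever_peg (a point): Middle of the black upright peg at the free end of the brake lever, 66 mm above the table. The peg is 18 mm across, from 42 to 86 mm above the table, 72 mm from the post's axis. The lever's bar is 14 mm wide, 48 to 60 mm above the table; the cap over the post reaches 68 mm
- date_stamp: The date stamp, standing in a bay of the carousel: a black block 24 x 42 x 22 mm with a brown round knob of 24 mm diameter, 64 mm high. Origin at the middle of its underside. Its middle is about 62 mm from the carousel's axis, near the middle line of the bay; it rides along
- brush: A small tied brush, 75 mm long, 10 mm thick, lying in another bay; origin under its middle
- packet: A white silica packet, 36 x 50 x 9 mm, lying in a third bay (the fourth is empty); origin under its middle
- spice_jar: A spice jar with a red cap, 45 mm in diameter, 106 mm high, on the table, not part of the job; origin under its middle
- tape: A roll of tape, 104 mm in diameter, 25 mm high, lying on the table, not part of the job; origin under its middle
- cookie: A cookie, 85 mm in diameter, 20 mm high, on the table, not part of the job; origin under its middle
Things that resemble listed ones, but are neither listed nor needed, are in the scene too. Several things have the shape of the brake_bracket; the one meant has the colours described above.

How it is judged:
By the outcome, as a careful person would: the job done as asked, in the order asked, and still so for the second after the job is handed in, with the robot touching nothing.
It also fails if it takes over 67 s, if anything falls off the work surface, if the arm or the gripper's body presses on something with over 40 N, if the wrist force passes 120 N, or if a joint passes its speed limit or range.

ROBOT

A 7-joint arm with a two-finger parallel gripper is mounted at the origin on the work surface; the furniture and walls round the work are solid. World frame = base frame: x ahead of the robot, y to its left, z up, the work surface at z = 0. Lengths are in m, angles in rad, forces in N, time in s.
With the tool pointing down it reaches from about 0.4 to 0.9 m from the base axis. Payload 5.5 kg.
Tool frame: the origin (TCP) lies at the very end of the fingers, on their centre line; the grasp point (between the pads) lies 19 mm behind it; z points along the fingers, y is the line along which they close (so a half turn about z gives the same grasp; the last joint's range is limited). The gripper opens to 85 mm and grips with 20 to 120 N. Pads are 22 mm wide; open, the fingers measure 114 mm over their backs; the gripper's body (76 mm by 85 mm) begins 54 mm behind the grasp point. The pads swing forward as they close: fully open they stand 13 mm farther back than shut.
Start: joints at [1.506, 0.501, -0.427, 1.55, 0.221, 1.138, -0.21], TCP at [0.209, -0.615, 0.231] pointing down, gripper open.
Joint ranges: [-2.88, 2.88], [-0.31, 2.03], [-1.54, 1.56], [0.2, 2.42], [-1.41, 4.55], [0.19, 2.02], [-2.57, 2.57]. Speed limits (rad/s): [2.57, 2.57, 3.14, 3.14, 3.14, 3.14, 3.14].

INTERFACE

Orientations are given as a unit quaternion [w, x, y, z].
In Python, from plant import sense, cams, r gives the robot as it stands.
- The arm moves only by the tool send_rows, never from a script. Its argument "series" is a list of rows, each an object of numbers: "tx", "ty", "tz": the shift along the tool's x, y, z each as a share of 20 mm, from -1 to 1; "spin": the turn about the tool's z as a share of 0.1 rad, from -1 to 1; "hand": the opening, from -1 (shut) to 1 (fully open). In form: [{"tx": .., "ty": .., "tz": .., "spin": .., "hand": ..}, ...]. A call has 1 to 20 rows; each row shifts and turns the commanded pose from where the row before left it, along the tool's axes as they then stand; what a row does not reach is not made up. A row lasts 1/12 s, in which the tool goes at most 41.7 mm and 7.16 degrees, less where a joint would pass 70% of its speed; a pose out of reach is approached as far as the arm can. A call with a number of a shift or a turn outside -1 to 1 is refused whole. A call with a gripper value outside its range is refused whole. The fingers move at their own pace and stop on an object; "grip_force" is the grip in N (left out, the last holds). Time passes only in rows, so rows that do not move let the fingers close. It gives the time, the measured TCP pose, the force, the opening and the grip force at its end, in the units of the state.
- sense(): the state, without advancing time (a new reading comes with each control period).
- cams.camera(name): name is "scene" or "side" or "wrist"; returns a dict with "frame" (480x640x3 uint8, red, green, blue), "fovy" (degrees; the focal length in pixels is half the picture's height over the tangent of half this angle, whatever the lens; pixels are square), "cx", "cy" (the principal point, pixels), "T" (4x4, takes a point from camera to world coordinates). Camera axes: x right, y down, z forward; pixel columns grow to the right and rows downward; lengths in m; the calibration is good to about 2 mm. A picture is of the moment at which its call begins. There is no depth.
- r.sign_off(): hands the job in; it is judged then, once.
The state is a dict: "time": time; "joints": joint angles; "joint_vel": joint speeds; "joint_torque": joint torques, N m; "ee_pos": TCP position; "ee_rot": TCP orientation; "ft_force": force on the tool from outside, world axes, zero at the start; "ft_torque": the same for the moment, N m; "finger_gap": finger opening in m; "grasp_force": force on a finger pad.
Only numpy, scipy, OpenCV 4.12 (cv2) and the standard library are available. Lean on these libraries where they do the work, as an engineer would, in place of code of your own. Each camera call takes 0.05 s, during which the arm holds its last target. There are 200 camera calls.

## Working session

There is one attempt and no reset: what is moved stays moved. The work goes in short steps, Python scripts to look and compute and a tool call to move; the robot and the scene stay as the last step left them, time stands still between calls to the robot, and variables do not carry over. Pictures are saved under pics/ and viewed, at most 10 in all, crops included, and the job is handed in when it is done.

Besides the shell and the picture viewer there is one more tool, called after "Emit:" as name([rows], argument=value, ...), one row to a line, values as JSON. send_rows: Moves the arm, as the interface text tells. Its arguments: {"type":"object","properties":{"series":{"type":"array"},"grip_force":{"type":"number"}},"required":["series"]}

```bash
mkdir -p pics; python3 - <<'E'
from plant import sense,cams,r
import cv2,json
for n in("scene","side"):
    c=cams.camera(n); cv2.imwrite(f"pics/{n}0.png",c["frame"][:,:,::-1]); print(n,c["fovy"],c["cx"],c["cy"],c["T"].round(4).tolist())
s=sense();print(s["time"],s["ee_pos"],s["ee_rot"],s["finger_gap"])
E
```

```text
scene 47.701316766174614 316.0187734645362 244.9898653029923 [[-0.7384, -0.4561, 0.4968, -0.0697], [-0.6744, 0.5011, -0.5423, 0.6786], [-0.0016, -0.7355, -0.6776, 0.9299], [0.0, 0.0, 0.0, 1.0]]
side 56.93513497949031 319.8299611738445 240.6437185449677 [[0.6967, 0.4457, -0.5622, 1.2151], [0.717, -0.4572, 0.5262, -0.651], [-0.0225, -0.7697, -0.638, 0.8457], [0.0, 0.0, 0.0, 1.0]]
0.1 [ 0.20899013 -0.61483563  0.23034869] [-8.64980100e-04  9.86597671e-01  1.63169458e-01 -1.21111615e-04] 0.08559872236553025
```

View pics/scene0.png

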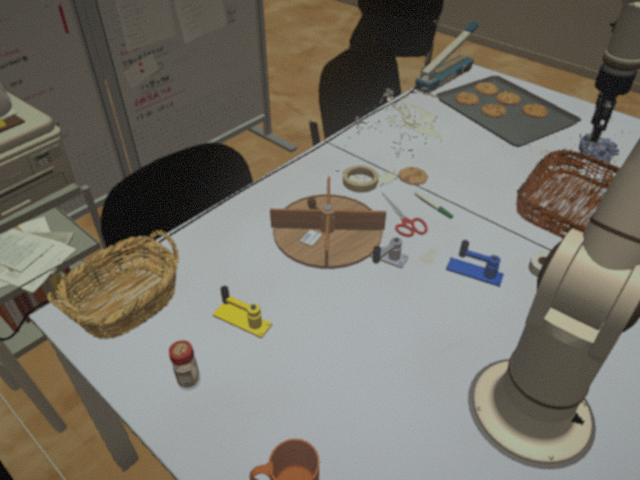

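View pics/side0.png

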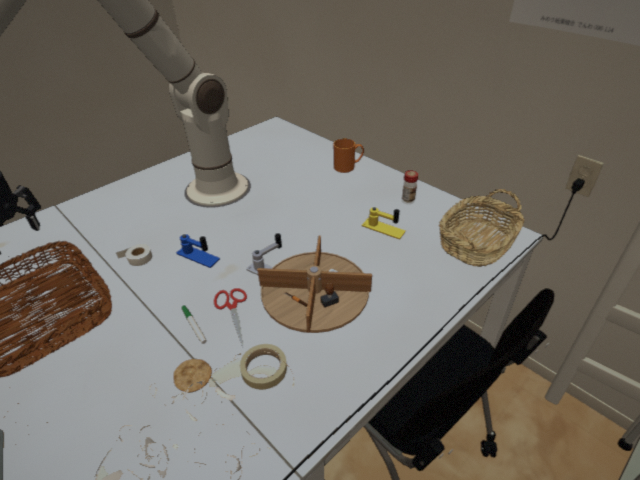

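Candidates for the bracket are grey at scene (393,252) / side (262,258), blue at scene (478,265) and yellow at scene (243,315). The grey one is aluminium and its strip runs under the tray, so it fits. I'll confirm it in an enlarged crop, which also shows the bays.

```bash
python3 - <<'E'
import cv2,numpy as np
a=cv2.imread("pics/scene0.png")[165:285,255:415]; b=cv2.imread("pics/side0.png")[225:345,235:395]
f=lambda m:cv2.resize(m,None,fx=5,fy=5,interpolation=cv2.INTER_CUBIC)
cv2.imwrite("pics/ca.png",f(a));cv2.imwrite("pics/cb.png",f(b))
E
```

```text
(no output)
```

View pics/ca.png

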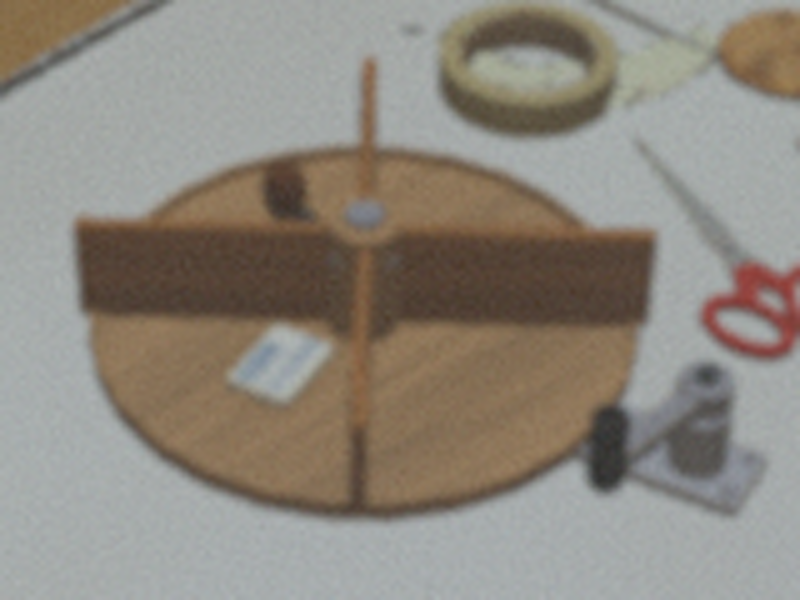

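View pics/cb.png

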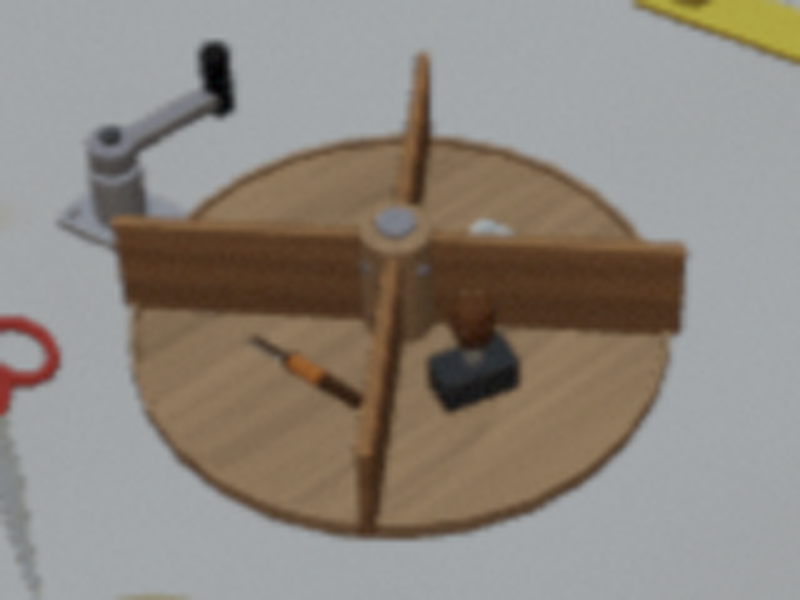

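```bash
cat > h.py <<'E'
import numpy as np
def ray(c,u,v,z):
    f=240/np.tan(np.radians(c["fovy"])/2);T=np.array(c["T"])
    d=T[:3,:3]@[(u-c["cx"])/f,(v-c["cy"])/f,1];o=T[:3,3]
    return (o+d*(z-o[2])/d[2])[:2]
E
python3 - <<'E'
from h import *
from plant import cams
S=cams.camera("scene");D=cams.camera("side")
a=lambda x,y,z:ray(S,255+x/5-.4,165+y/5-.4,z)
b=lambda x,y,z:ray(D,235+x/5-.4,225+y/5-.4,z)
P={"hub":((365,212),(396,220),.088),"post":((707,372),(110,137),.068),"peg":((609,410),(213,48),.086)}
R={}
for k,(p,q,z) in P.items():
    A,B=a(*p,z),b(*q,z);R[k]=(A+B)/2;print(k,A.round(4),B.round(4))
h=R["hub"]
for n,F,L in(("scene",a,[(78,222),(655,235),(368,60),(358,430)]),("side",b,[(115,220),(685,248),(422,55),(368,458)])):
    for p in L:
        e=F(*p,.084)-h;print(n,p,np.hypot(*e).round(4),np.degrees(np.arctan2(e[1],e[0])).round(1))
s=b(473,300,.08)-h;print("stamp",np.degrees(np.arctan2(s[1],s[0])),np.hypot(*s))
for k in("post","peg"):
    e=R[k]-h;print(k,np.hypot(*e),np.degrees(np.arctan2(e[1],e[0])))
for n,A in(("jar",ray(S,181,347,.106)),("jar2",ray(D,411,174,.106)),("tape",ray(D,263,361,.025)),("base",ray(D,217,189,0))):print(n,A)
E
```

```text
hub [ 0.6201 -0.1171] [ 0.6151 -0.1128]
post [ 0.4362 -0.1544] [ 0.4425 -0.1615]
peg [ 0.4433 -0.0858] [ 0.4419 -0.087 ]
scene (78, 222) 0.1426 42.1
scene (655, 235) 0.1427 -141.6
scene (368, 60) 0.1377 -49.0
scene (358, 430) 0.1502 130.2
side (115, 220) 0.1424 -138.6
side (685, 248) 0.1432 39.4
side (422, 55) 0.1392 130.7
side (368, 458) 0.1477 -48.5
stamp -4.745982882997949 0.05883847349493381
post 0.18333127230027008 -166.44080063357438
peg 0.17727371595704092 170.72430868333296
jar [0.53130373 0.39521165]
jar2 [0.53297642 0.39190125]
tape [ 0.6995502  -0.34988929]
base [ 0.00648654 -0.00785593]
```

The crop confirms it: the grey bracket, lever at scene crop (609–707, 370–450), has its strip under the tray. The stamp's bay is opposite it and the bay facing the post is empty. The stamp bay's middle is at −4.4° and the post at −166.4° about hub (0.618, −0.115), so I'll turn it about 162° clockwise. I'll enter the empty bay and push the divider at 130.5° with the fingers shut.

Emit:
send_rows([
  {"tx":1,"ty":-0.92,"hand":-1},
  {"tx":1,"ty":-0.92,"hand":-1},
  {"tx":1,"ty":-0.92,"hand":-1},
  {"tx":1,"ty":-0.92,"hand":-1},
  {"tx":1,"ty":-0.92,"hand":-1},
  {"tx":1,"ty":-0.92,"hand":-1},
  {"tx":1,"ty":-0.92,"hand":-1},
  {"tx":1,"ty":-0.92,"hand":-1},
  {"tx":1,"ty":-0.92,"hand":-1},
  {"tx":1,"ty":-0.92,"hand":-1},
  {"tx":1,"ty":-0.92,"hand":-1},
  {"tx":1,"ty":-0.92,"hand":-1},
  {"tx":1,"ty":-0.92,"hand":-1},
  {"tx":1,"ty":-0.92,"hand":-1},
  {"tx":1,"ty":-0.92,"hand":-1},
  {"tx":1,"ty":-0.92,"hand":-1},
  {"tx":1,"ty":-0.92,"hand":-1},
  {"tx":1,"ty":-0.92,"hand":-1},
  {"tx":1,"ty":-0.92,"hand":-1},
  {"tx":1,"ty":-0.92,"hand":-1},
])

```text
validation failed for argument at $.se...
```

```bash
python3 - <<'E'
from plant import sense,cams
import cv2
c=cams.camera("wrist");cv2.imwrite("pics/w1.png",c["frame"][:,:,::-1]);print(c["fovy"],c["T"].round(3).tolist())
s=sense();print(s["time"],s["ee_pos"],s["ee_rot"],s["joints"])
E
```

```text
60.689087233011335 [[0.322, -0.894, -0.311, 0.29], [-0.947, -0.305, -0.104, -0.587], [-0.001, 0.328, -0.945, 0.372], [0.0, 0.0, 0.0, 1.0]]
0.25 [ 0.20919244 -0.61508288  0.23080692] [-4.61729689e-04  9.86595863e-01  1.63182073e-01 -3.26746849e-05] [ 1.50619825  0.50138563 -0.42693387  1.55086115  0.22078944  1.13831013
 -0.21032617]
```

View pics/w1.png

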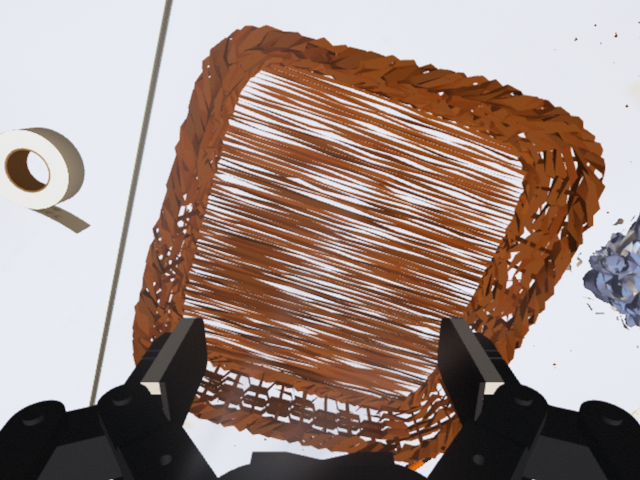

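The move was refused, so the wrist picture only shows the basket under the start pose. Retrying with every key given in each row.

Emit:
send_rows([
  {"tx":1,"ty":-0.92,"tz":0,"spin":0,"hand":-1},
  {"tx":1,"ty":-0.92,"tz":0,"spin":0,"hand":-1},
  {"tx":1,"ty":-0.92,"tz":0,"spin":0,"hand":-1},
  {"tx":1,"ty":-0.92,"tz":0,"spin":0,"hand":-1},
  {"tx":1,"ty":-0.92,"tz":0,"spin":0,"hand":-1},
  {"tx":1,"ty":-0.92,"tz":0,"spin":0,"hand":-1},
  {"tx":1,"ty":-0.92,"tz":0,"spin":0,"hand":-1},
  {"tx":1,"ty":-0.92,"tz":0,"spin":0,"hand":-1},
  {"tx":1,"ty":-0.92,"tz":0,"spin":0,"hand":-1},
  {"tx":1,"ty":-0.92,"tz":0,"spin":0,"hand":-1},
  {"tx":1,"ty":-0.92,"tz":0,"spin":0,"hand":-1},
  {"tx":1,"ty":-0.92,"tz":0,"spin":0,"hand":-1},
  {"tx":1,"ty":-0.92,"tz":0,"spin":0,"hand":-1},
  {"tx":1,"ty":-0.92,"tz":0,"spin":0,"hand":-1},
  {"tx":1,"ty":-0.92,"tz":0,"spin":0,"hand":-1},
  {"tx":1,"ty":-0.92,"tz":0,"spin":0,"hand":-1},
  {"tx":1,"ty":-0.92,"tz":0,"spin":0,"hand":-1},
  {"tx":1,"ty":-0.92,"tz":0,"spin":0,"hand":-1},
  {"tx":1,"ty":-0.92,"tz":0,"spin":0,"hand":-1},
  {"tx":1,"ty":-0.92,"tz":0,"spin":0,"hand":-1},
])

```text
time: 1.92
ee_pos: [0.4699, -0.137, 0.2315]
ee_rot: [0.0, 0.987, 0.163, 0.0]
ft_force: [0.0, -0.5, -0.9]
finger_gap: 0.0003
grasp_force: 0.0
```

```bash
python3 - <<'E'
from plant import sense,cams
import cv2
c=cams.camera("wrist");cv2.imwrite("pics/w2.png",c["frame"][:,:,::-1])
s=sense();print(s["time"],s["ee_pos"],s["ee_rot"],s["joints"],s["finger_gap"])
E
```

```text
1.9667 [ 0.47276225 -0.13097085  0.23206289] [-0.00107752  0.98607593  0.16628126  0.00190748] [ 0.85530878  0.24921587 -0.72945439  1.93518798  0.18987086  1.02395723
 -1.1943764 ] 1.1095570586287247e-05
```

View pics/w2.png

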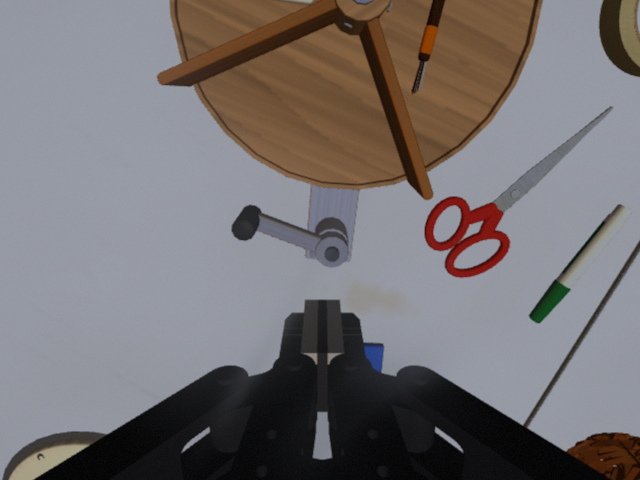

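The wrist view shows the hub at (362,5), the divider ends at (162,78) and (428,194), the post cap at (333,252), the peg top at (245,220), and the strip below the post from (311,188)/(357,190) to (307,257)/(351,260).

```bash
python3 - <<'E'
from h import *
from plant import sense,cams
c=cams.camera("wrist");s=sense();print(s["ee_pos"],c["cx"],c["cy"])
h=ray(c,362,4,.088);print("hub",h)
an=lambda e:np.degrees(np.arctan2(e[1],e[0])).round(2)
for p in((162,77),(428,193)):
    e=ray(c,*p,.084)-h;print(an(e),np.hypot(*e))
q=ray(c,333,252,.068);print("post",q,an(q-h),np.hypot(*(q-h)))
print("strip",an(ray(c,307,257,.008)-ray(c,311,188,.008)),an(ray(c,351,260,.008)-ray(c,357,190,.008)))
g=ray(c,245,220,.086);print("peg",g,np.hypot(*(g-q)))
E
```

```text
[ 0.47167946 -0.13315146  0.23188817] 321.9585379714863 235.89374276935703
hub [ 0.61096321 -0.10801633]
126.97 0.13681259084335118
-137.51 0.1305809497736754
post [ 0.44353701 -0.14933153] -166.14 0.17244847566782173
strip -164.6 -164.07
peg [ 0.45242465 -0.07727049] 0.07260705529910749
```

Emit:
send_rows([
  {"tx":0.93,"ty":-0.8,"tz":0,"spin":0,"hand":-1},
  {"tx":0.93,"ty":-0.8,"tz":0,"spin":0,"hand":-1},
  {"tx":0.93,"ty":-0.8,"tz":0,"spin":0,"hand":-1},
  {"tx":0.93,"ty":-0.8,"tz":0,"spin":0,"hand":-1},
  {"tx":0,"ty":0,"tz":0.5,"spin":0,"hand":-1},
  {"tx":0,"ty":0,"tz":1,"spin":0,"hand":-1},
  {"tx":0,"ty":0,"tz":1,"spin":0,"hand":-1},
  {"tx":0,"ty":0,"tz":1,"spin":0,"hand":-1},
  {"tx":0,"ty":0,"tz":1,"spin":0,"hand":-1},
  {"tx":0,"ty":0,"tz":1,"spin":0,"hand":-1},
  {"tx":0,"ty":0,"tz":1,"spin":0,"hand":-1},
  {"tx":0,"ty":0,"tz":1,"spin":0,"hand":-1},
  {"tx":0,"ty":0,"tz":0.7,"spin":0,"hand":-1},
  {"tx":0,"ty":0,"tz":0.4,"spin":0,"hand":-1},
  {"tx":0,"ty":0,"tz":0,"spin":0,"hand":-1},
  {"tx":0,"ty":0,"tz":0,"spin":0,"hand":-1},
])

```text
time: 3.35
ee_pos: [0.5192, -0.054, 0.0593]
ee_rot: [-0.0, 0.987, 0.163, -0.0]
ft_force: [-1.5, 0.2, 0.1]
finger_gap: -0.0001
grasp_force: 0.0
```

```bash
python3 - <<'E'
import numpy as np
from plant import sense
s=sense();print(s["time"],s["ee_pos"],s["ft_force"],s["joints"])
p=s["ee_pos"][:2];h=np.array([.6165,-.1140]);a0=np.degrees(np.arctan2(*(p-h)[::-1]));print(a0,np.hypot(*(p-h)))
x=np.array([.947,.322]);y=np.array([.322,-.947])
t=np.radians(np.linspace(a0,-9,33))
w=h+.117*np.c_[np.cos(t),np.sin(t)];w[0]=p
for d in np.diff(w,axis=0):print((d@x/.02).round(2),(d@y/.02).round(2))
E
```

```text
3.35 [ 0.51921529 -0.05396541  0.05930598] [-1.53052317  0.2276531   0.0566203 ] [ 0.54227756  0.56830042 -0.60976514  1.98809588  0.47989988  0.73081995
 -1.60304048]
148.32118174696274 0.11431739580293987
0.32 -0.41
0.42 -0.27
0.45 -0.23
0.46 -0.19
0.48 -0.15
0.49 -0.11
0.5 -0.07
0.5 -0.02
0.5 0.02
0.5 0.06
0.49 0.11
0.48 0.15
0.47 0.19
0.45 0.23
0.43 0.26
0.4 0.3
0.38 0.33
0.35 0.36
0.31 0.39
0.28 0.42
0.24 0.44
0.2 0.46
0.16 0.47
0.12 0.49
0.08 0.5
0.04 0.5
-0.01 0.5
-0.05 0.5
-0.09 0.49
-0.13 0.48
-0.17 0.47
-0.21 0.45
```

Emit:
send_rows([
  {"tx":0.32,"ty":-0.41,"tz":0,"spin":0,"hand":-1},
  {"tx":0.42,"ty":-0.27,"tz":0,"spin":0,"hand":-1},
  {"tx":0.45,"ty":-0.23,"tz":0,"spin":0,"hand":-1},
  {"tx":0.46,"ty":-0.19,"tz":0,"spin":0,"hand":-1},
  {"tx":0.48,"ty":-0.15,"tz":0,"spin":0,"hand":-1},
  {"tx":0.49,"ty":-0.11,"tz":0,"spin":0,"hand":-1},
  {"tx":0.5,"ty":-0.07,"tz":0,"spin":0,"hand":-1},
  {"tx":0.5,"ty":-0.02,"tz":0,"spin":0,"hand":-1},
  {"tx":0.5,"ty":0.02,"tz":0,"spin":0,"hand":-1},
  {"tx":0.5,"ty":0.06,"tz":0,"spin":0,"hand":-1},
  {"tx":0.49,"ty":0.11,"tz":0,"spin":0,"hand":-1},
  {"tx":0.48,"ty":0.15,"tz":0,"spin":0,"hand":-1},
  {"tx":0.47,"ty":0.19,"tz":0,"spin":0,"hand":-1},
  {"tx":0.45,"ty":0.23,"tz":0,"spin":0,"hand":-1},
  {"tx":0.43,"ty":0.26,"tz":0,"spin":0,"hand":-1},
  {"tx":0.4,"ty":0.3,"tz":0,"spin":0,"hand":-1},
])

```text
time: 4.68
ee_pos: [0.6581, -0.0034, 0.0589]
ee_rot: [-0.0, 0.987, 0.163, -0.0]
ft_force: [-2.2, 0.7, 0.3]
finger_gap: 0.0002
grasp_force: 0.6
```

Emit:
send_rows([
  {"tx":0.38,"ty":0.33,"tz":0,"spin":0,"hand":-1},
  {"tx":0.35,"ty":0.36,"tz":0,"spin":0,"hand":-1},
  {"tx":0.31,"ty":0.39,"tz":0,"spin":0,"hand":-1},
  {"tx":0.28,"ty":0.42,"tz":0,"spin":0,"hand":-1},
  {"tx":0.24,"ty":0.44,"tz":0,"spin":0,"hand":-1},
  {"tx":0.2,"ty":0.46,"tz":0,"spin":0,"hand":-1},
  {"tx":0.16,"ty":0.47,"tz":0,"spin":0,"hand":-1},
  {"tx":0.12,"ty":0.49,"tz":0,"spin":0,"hand":-1},
  {"tx":0.08,"ty":0.5,"tz":0,"spin":0,"hand":-1},
  {"tx":0.04,"ty":0.5,"tz":0,"spin":0,"hand":-1},
  {"tx":-0.01,"ty":0.5,"tz":0,"spin":0,"hand":-1},
  {"tx":-0.05,"ty":0.5,"tz":0,"spin":0,"hand":-1},
  {"tx":-0.09,"ty":0.49,"tz":0,"spin":0,"hand":-1},
  {"tx":-0.08,"ty":0.3,"tz":0,"spin":0,"hand":-1},
  {"tx":0,"ty":0,"tz":0,"spin":0,"hand":-1},
  {"tx":0,"ty":0,"tz":0,"spin":0,"hand":-1},
])

```text
time: 6.02
ee_pos: [0.7337, -0.1092, 0.0594]
ee_rot: [0.0, 0.987, 0.162, 0.0]
ft_force: [0.2, 0.7, 0.5]
finger_gap: 0.0002
grasp_force: 0.0
```

```bash
python3 - <<'E'
from plant import sense,cams
import cv2,numpy as np
s=sense();print(s["time"],s["ee_pos"],s["ft_force"])
a=cams.camera("scene")["frame"][:,:,::-1][165:285,255:415]; b=cams.camera("side")["frame"][:,:,::-1][225:345,235:395]
f=lambda m:cv2.resize(m,None,fx=5,fy=5,interpolation=cv2.INTER_CUBIC)
cv2.imwrite("pics/ca2.png",f(a));cv2.imwrite("pics/cb2.png",f(b))
E
```

```text
6.0167 [ 0.73371065 -0.10917732  0.05939746] [0.240795   0.74937805 0.48647481]
```

View pics/cb2.png

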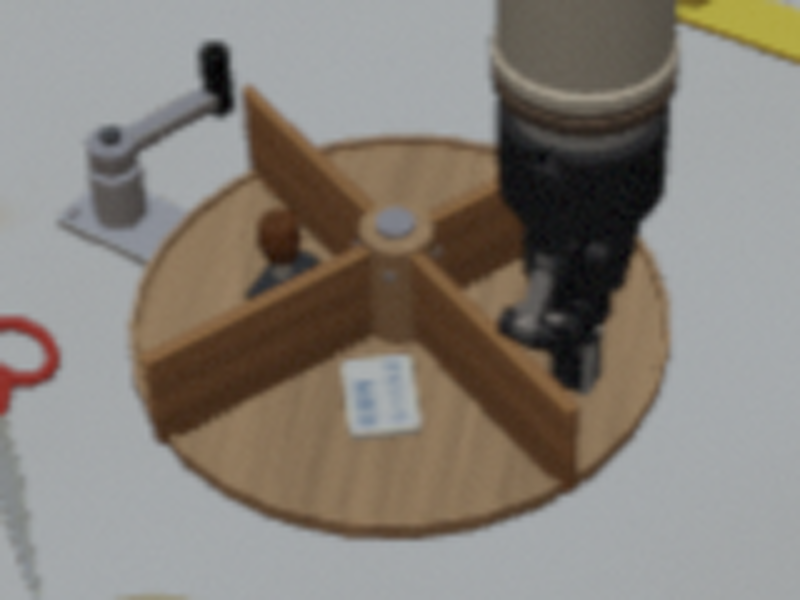

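The side crop shows the stamp bay swinging toward the post. Divider top ends are at (248,88), (148,360) and (578,408); the finger sits behind the last one at (575,370). Measuring the turn from these.

```bash
python3 - <<'E'
from h import *
from plant import cams
D=cams.camera("side");b=lambda x,y,z:ray(D,235+x/5-.4,225+y/5-.4,z)
h=b(396,220,.088)
for p in((115,220),(685,248),(422,55),(368,458),(248,88),(148,360),(578,408)):
    e=b(*p,.084)-h;print(p,np.hypot(*e).round(4),np.degrees(np.arctan2(e[1],e[0])).round(1))
q=b(110,137,.068)-h;print("post",np.degrees(np.arctan2(q[1],q[0])))
E
```

```text
(115, 220) 0.142 -137.3
(685, 248) 0.1437 38.1
(422, 55) 0.1359 130.5
(368, 458) 0.151 -48.4
(248, 88) 0.1364 172.3
(148, 360) 0.1459 -96.7
(578, 408) 0.1489 -9.7
post -164.24008485473433
```

```bash
python3 - <<'E'
import numpy as np
from plant import sense
p=sense()["ee_pos"][:2];h=np.array([.6165,-.1140])
x=np.array([.947,.322]);y=np.array([.322,-.947])
t=np.radians(np.linspace(2.4,-19.5,9));w=h+.117*np.c_[np.cos(t),np.sin(t)];w[0]=p
for d in np.diff(w,axis=0):print((d@x/.02).round(2),(d@y/.02).round(2))
E
```

```text
-0.13 0.36
-0.1 0.26
-0.11 0.26
-0.12 0.25
-0.13 0.25
-0.15 0.24
-0.16 0.23
-0.17 0.22
```

Emit:
send_rows([
  {"tx":-0.13,"ty":0.36,"tz":0,"spin":0,"hand":-1},
  {"tx":-0.1,"ty":0.26,"tz":0,"spin":0,"hand":-1},
  {"tx":-0.11,"ty":0.26,"tz":0,"spin":0,"hand":-1},
  {"tx":-0.12,"ty":0.25,"tz":0,"spin":0,"hand":-1},
  {"tx":-0.13,"ty":0.25,"tz":0,"spin":0,"hand":-1},
  {"tx":-0.15,"ty":0.24,"tz":0,"spin":0,"hand":-1},
  {"tx":-0.16,"ty":0.23,"tz":0,"spin":0,"hand":-1},
  {"tx":-0.17,"ty":0.22,"tz":0,"spin":0,"hand":-1},
  {"tx":0,"ty":0,"tz":0,"spin":0,"hand":-1},
  {"tx":0,"ty":0,"tz":0,"spin":0,"hand":-1},
  {"tx":0.3,"ty":-0.39,"tz":0,"spin":0,"hand":-1},
  {"tx":0,"ty":0,"tz":-0.8,"spin":0,"hand":-1},
  {"tx":0,"ty":0,"tz":-1,"spin":0,"hand":-1},
  {"tx":0,"ty":0,"tz":-1,"spin":0,"hand":-1},
  {"tx":0,"ty":0,"tz":-1,"spin":0,"hand":-1},
  {"tx":0,"ty":0,"tz":-1,"spin":0,"hand":-1},
])

```text
time: 7.5
ee_pos: [0.7305, -0.143, 0.1578]
ee_rot: [-0.0, 0.986, 0.164, 0.001]
ft_force: [-0.1, -0.8, 0.9]
finger_gap: -0.0001
grasp_force: 0.0
```

Emit:
send_rows([
  {"tx":-0.9,"ty":-0.46,"tz":-0.7,"spin":0,"hand":-1},
  {"tx":-0.9,"ty":-0.46,"tz":-0.7,"spin":0,"hand":-1},
  {"tx":-0.9,"ty":-0.46,"tz":-0.7,"spin":0,"hand":-1},
  {"tx":-0.9,"ty":-0.46,"tz":-0.7,"spin":0,"hand":-1},
  {"tx":-0.9,"ty":-0.46,"tz":-0.7,"spin":0,"hand":-1},
  {"tx":-0.9,"ty":-0.46,"tz":-0.7,"spin":0,"hand":-1},
  {"tx":-0.9,"ty":-0.46,"tz":-0.7,"spin":0,"hand":-1},
  {"tx":-0.9,"ty":-0.46,"tz":-0.7,"spin":0,"hand":-1},
  {"tx":0,"ty":0,"tz":0,"spin":0,"hand":-1},
  {"tx":0,"ty":0,"tz":0,"spin":0,"hand":-1},
  {"tx":0,"ty":0,"tz":0,"spin":0,"hand":-1},
])

```text
time: 8.42
ee_pos: [0.5705, -0.121, 0.2682]
ee_rot: [0.001, 0.987, 0.164, 0.001]
ft_force: [0.4, 0.3, -0.8]
finger_gap: 0.0001
grasp_force: 0.0
```

```bash
python3 - <<'E'
from plant import sense,cams
import cv2,pickle
c=cams.camera("wrist");cv2.imwrite("pics/w3.png",c["frame"][:,:,::-1]);pickle.dump(c,open("w3.pkl","wb"))
s=sense();print(s["time"],s["ee_pos"],s["ee_rot"],s["joints"])
E
```

```text
8.4667 [ 0.57042592 -0.12105519  0.26750243] [1.31370602e-04 9.86538957e-01 1.63526048e-01 3.17541752e-04] [ 0.71926726  0.39885292 -0.71962477  1.67740468  0.28170954  1.17117487
 -1.3143152 ]
```

View pics/w3.png

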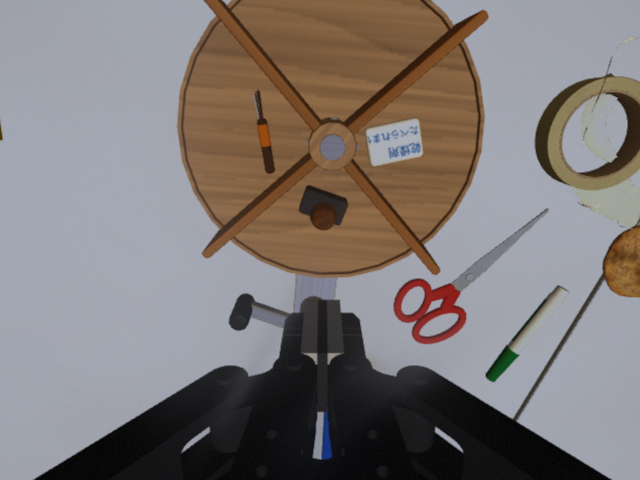

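The wrist view shows the stamp bay facing the post. Hub top is at (332,147), divider ends at (207,252), (437,271) and (483,14), strip edges at (296,276) and (338,277), and peg top at (240,301).

```bash
python3 - <<'E'
from h import *
import pickle
c=pickle.load(open("w3.pkl","rb"))
an=lambda e:np.degrees(np.arctan2(e[1],e[0])).round(2)
h=ray(c,332,147,.088);print("hub",h)
for p in((207,252),(437,271),(483,14)):
    e=ray(c,*p,.084)-h;print(an(e),np.hypot(*e))
m=(ray(c,296,276,.008)+ray(c,338,277,.008))/2;print("strip",an(m-h),np.hypot(*(m-h)),np.linalg.norm(ray(c,296,276,.008)-ray(c,338,277,.008)))
g=ray(c,240,301,.086);print("peg",g)
E
```

```text
hub [ 0.61682943 -0.11268401]
148.8 0.13781379997434748
-120.28 0.14047222133780757
-30.21 0.14070089970997968
strip -166.21 0.14699548552983235 0.04508815511190496
peg [ 0.46396455 -0.08016555]
```

The stamp bay's middle is at −165.6° and the bracket at −166.2 to −165.5°, so they agree within a degree. Next is the lever: I'll come down on the west side of the peg and push it clockwise about the post at (0.438, −0.157).

Emit:
send_rows([
  {"tx":-0.9,"ty":-0.5,"tz":0,"spin":0,"hand":-1},
  {"tx":-0.9,"ty":-0.5,"tz":0,"spin":0,"hand":-1},
  {"tx":-0.9,"ty":-0.5,"tz":0,"spin":0,"hand":-1},
  {"tx":-0.9,"ty":-0.5,"tz":0,"spin":0,"hand":-1},
  {"tx":-0.9,"ty":-0.5,"tz":0,"spin":0,"hand":-1},
  {"tx":-0.9,"ty":-0.5,"tz":0,"spin":0,"hand":-1},
  {"tx":-0.9,"ty":-0.5,"tz":0,"spin":0,"hand":-1},
  {"tx":-0.9,"ty":-0.5,"tz":0,"spin":0,"hand":-1},
  {"tx":0,"ty":0,"tz":0.8,"spin":0,"hand":-1},
  {"tx":0,"ty":0,"tz":1,"spin":0,"hand":-1},
  {"tx":0,"ty":0,"tz":1,"spin":0,"hand":-1},
  {"tx":0,"ty":0,"tz":1,"spin":0,"hand":-1},
  {"tx":0,"ty":0,"tz":1,"spin":0,"hand":-1},
  {"tx":0,"ty":0,"tz":0,"spin":0,"hand":-1},
  {"tx":0,"ty":0,"tz":0,"spin":0,"hand":-1},
])

```text
time: 9.72
ee_pos: [0.4073, -0.0911, 0.1705]
ee_rot: [-0.001, 0.986, 0.164, -0.001]
ft_force: [1.1, 0.3, 0.9]
finger_gap: -0.0
grasp_force: 0.0
```

```bash
python3 - <<'E'
from plant import sense,cams
import cv2
s=sense();print(s["time"],s["ee_pos"],s["ee_rot"],s["joints"])
E
```

```text
9.7167 [ 0.40733789 -0.09114087  0.17051893] [-0.00149703  0.98648976  0.16381239 -0.00109926] [ 0.85747295  0.20368977 -0.76304672  2.1515244   0.18356659  0.85322626
 -1.25871939]
```

Reachable. Descending to z ≈ 0.066.

Emit:
send_rows([
  {"tx":0,"ty":0,"tz":1,"spin":0,"hand":-1},
  {"tx":0,"ty":0,"tz":1,"spin":0,"hand":-1},
  {"tx":0,"ty":0,"tz":1,"spin":0,"hand":-1},
  {"tx":0,"ty":0,"tz":1,"spin":0,"hand":-1},
  {"tx":0,"ty":0,"tz":0.7,"spin":0,"hand":-1},
  {"tx":0,"ty":0,"tz":0.5,"spin":0,"hand":-1},
  {"tx":0,"ty":0,"tz":0,"spin":0,"hand":-1},
  {"tx":0,"ty":0,"tz":0,"spin":0,"hand":-1},
])

```text
time: 10.38
ee_pos: [0.4085, -0.092, 0.0679]
ee_rot: [0.0, 0.987, 0.163, 0.0]
ft_force: [-0.1, 0.3, 0.0]
finger_gap: -0.0001
grasp_force: 0.0
```

```bash
python3 - <<'E'
import numpy as np
from plant import sense
s=sense();print(s["time"],s["ee_pos"],s["ft_force"],s["joints"])
p=s["ee_pos"][:2];h=np.array([.438,-.157]);a0=np.degrees(np.arctan2(*(p-h)[::-1]));print(a0,np.hypot(*(p-h)))
x=np.array([.947,.322]);y=np.array([.322,-.947])
t=np.radians(np.linspace(a0,36,13))
w=h+.073*np.c_[np.cos(t),np.sin(t)];w[0]=p
for d in np.diff(w,axis=0):print((d@x/.02).round(2),(d@y/.02).round(2))
E
```

```text
10.3833 [ 0.40851353 -0.09197919  0.06786585] [-0.13480483  0.3135805   0.02715249] [ 0.72087087  0.40684207 -0.64575664  2.22506329  0.41802576  0.62672544
 -1.47243255]
114.3939482057458 0.07139437925872455
0.41 -0.1
0.41 0.03
0.41 0.08
0.4 0.12
0.38 0.17
0.36 0.21
0.33 0.25
0.3 0.29
0.27 0.32
0.23 0.35
0.19 0.37
0.15 0.39
```

Emit:
send_rows([
  {"tx":0.41,"ty":-0.1,"tz":0,"spin":0,"hand":-1},
  {"tx":0.41,"ty":0.03,"tz":0,"spin":0,"hand":-1},
  {"tx":0.41,"ty":0.08,"tz":0,"spin":0,"hand":-1},
  {"tx":0.4,"ty":0.12,"tz":0,"spin":0,"hand":-1},
  {"tx":0.38,"ty":0.17,"tz":0,"spin":0,"hand":-1},
  {"tx":0.36,"ty":0.21,"tz":0,"spin":0,"hand":-1},
  {"tx":0.33,"ty":0.25,"tz":0,"spin":0,"hand":-1},
  {"tx":0.3,"ty":0.29,"tz":0,"spin":0,"hand":-1},
  {"tx":0.27,"ty":0.32,"tz":0,"spin":0,"hand":-1},
  {"tx":0.23,"ty":0.35,"tz":0,"spin":0,"hand":-1},
  {"tx":0.19,"ty":0.37,"tz":0,"spin":0,"hand":-1},
  {"tx":0.15,"ty":0.39,"tz":0,"spin":0,"hand":-1},
  {"tx":0,"ty":0,"tz":0,"spin":0,"hand":-1},
])

```text
time: 11.47
ee_pos: [0.4983, -0.1159, 0.0675]
ee_rot: [0.0, 0.987, 0.162, 0.001]
ft_force: [0.3, -1.0, -0.4]
finger_gap: 0.0003
grasp_force: 0.0
```

Emit:
send_rows([
  {"tx":0.03,"ty":0.1,"tz":0,"spin":0,"hand":-1},
  {"tx":0.03,"ty":0.1,"tz":0,"spin":0,"hand":-1},
  {"tx":0,"ty":0,"tz":0,"spin":0,"hand":-1},
])

```text
time: 11.72
ee_pos: [0.4989, -0.1178, 0.0674]
ee_rot: [0.0, 0.987, 0.163, 0.0]
ft_force: [-0.1, 0.6, 1.4]
finger_gap: -0.0002
grasp_force: 0.0
```

Emit:
send_rows([
  {"tx":0,"ty":0.1,"tz":0,"spin":0,"hand":-1},
  {"tx":0,"ty":0.1,"tz":0,"spin":0,"hand":-1},
  {"tx":0,"ty":0,"tz":0,"spin":0,"hand":-1},
])

```text
time: 11.97
ee_pos: [0.4994, -0.1189, 0.0673]
ee_rot: [-0.001, 0.986, 0.164, -0.001]
ft_force: [-2.2, 6.1, 3.1]
finger_gap: -0.0001
grasp_force: 3.2
```

Emit:
send_rows([
  {"tx":0,"ty":0.1,"tz":0,"spin":0,"hand":-1},
  {"tx":0,"ty":0.1,"tz":0,"spin":0,"hand":-1},
  {"tx":0,"ty":0,"tz":0,"spin":0,"hand":-1},
])

```text
time: 12.22
ee_pos: [0.4995, -0.1194, 0.0671]
ee_rot: [-0.003, 0.986, 0.165, -0.001]
ft_force: [-6.4, 12.0, 6.6]
finger_gap: -0.0005
grasp_force: 7.4
```

```bash
python3 - <<'E'
from plant import sense,cams
import cv2
s=sense();print(s["time"],s["ee_pos"],s["ft_force"],s["joint_torque"])
b=cams.camera("side")["frame"][:,:,::-1][225:345,235:395]
cv2.imwrite("pics/cb3.png",cv2.resize(b,None,fx=5,fy=5,interpolation=cv2.INTER_CUBIC))
E
```

```text
12.2167 [ 0.49948295 -0.11937764  0.06708616] [-6.40955501 11.99687627  6.57085034] [  6.00192592 -46.90972567  -1.07883822 -23.60069275   3.16794343
  -1.17584858   0.06765911]
```

View pics/cb3.png

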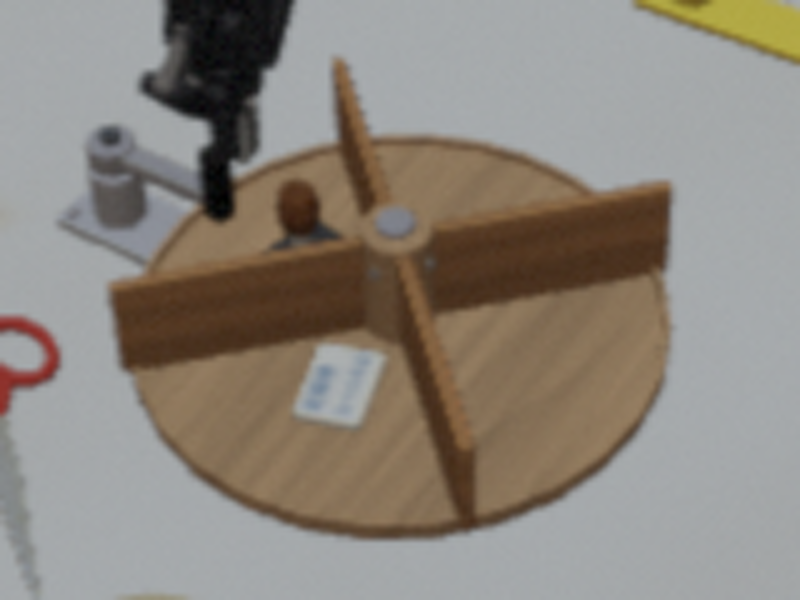

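The stop is reached: force rises to 12 N with no more motion, and the side crop shows the lever from (110,137) to the peg (218,190) pointing at the hub. Backing off and rising.

Emit:
send_rows([
  {"tx":0,"ty":-0.3,"tz":0,"spin":0,"hand":-1},
  {"tx":0,"ty":-0.5,"tz":0,"spin":0,"hand":-1},
  {"tx":0,"ty":-0.2,"tz":0,"spin":0,"hand":-1},
  {"tx":0,"ty":0,"tz":-0.6,"spin":0,"hand":-1},
  {"tx":0,"ty":0,"tz":-1,"spin":0,"hand":-1},
  {"tx":0,"ty":0,"tz":-1,"spin":0,"hand":-1},
  {"tx":0,"ty":0,"tz":-1,"spin":0,"hand":-1},
  {"tx":0,"ty":0,"tz":-1,"spin":0,"hand":-1},
  {"tx":0,"ty":0,"tz":-1,"spin":0,"hand":-1},
  {"tx":0,"ty":0,"tz":-1,"spin":0,"hand":-1},
  {"tx":1,"ty":-0.6,"tz":-0.8,"spin":0,"hand":-1},
  {"tx":1,"ty":-0.6,"tz":-0.8,"spin":0,"hand":-1},
  {"tx":1,"ty":-0.6,"tz":-0.8,"spin":0,"hand":-1},
  {"tx":1,"ty":0,"tz":-0.5,"spin":0,"hand":-1},
  {"tx":1,"ty":0,"tz":0,"spin":0,"hand":-1},
  {"tx":0,"ty":0,"tz":0,"spin":0,"hand":-1},
  {"tx":0,"ty":0,"tz":0,"spin":0,"hand":-1},
  {"tx":0,"ty":0,"tz":0,"spin":0,"hand":-1},
])

```text
time: 13.77
ee_pos: [0.5774, -0.0406, 0.2574]
ee_rot: [0.0, 0.987, 0.163, -0.0]
ft_force: [0.2, -0.9, -0.8]
finger_gap: -0.0004
grasp_force: 0.0
```

```bash
python3 - <<'E'
from plant import sense,cams
import cv2,pickle
c=cams.camera("wrist");cv2.imwrite("pics/w4.png",c["frame"][:,:,::-1]);pickle.dump(c,open("w4.pkl","wb"))
s=sense();print(s["time"],s["ee_pos"],s["ft_force"])
E
```

```text
13.8167 [ 0.57715835 -0.04082341  0.25724988] [-0.42281167 -0.65619142 -0.60465214]
```

View pics/w4.png

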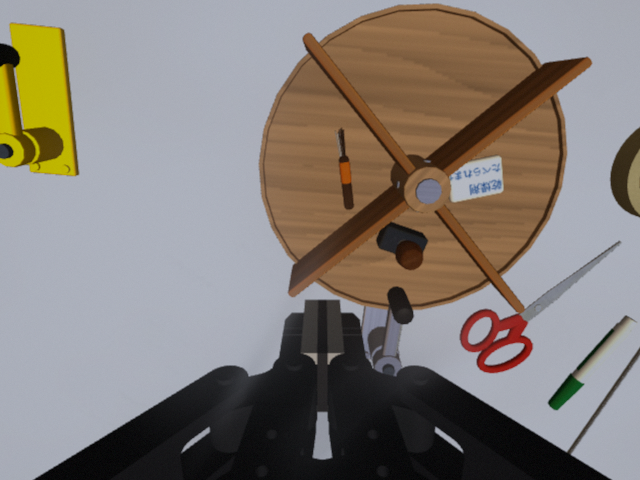

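The wrist view shows the lever in over the tray. The hub is at (429,191), divider ends at (293,291), (522,306), (588,63) and (310,40), the post cap at (388,368) and the peg top at (403,311).

```bash
python3 - <<'E'
from h import *
import pickle
c=pickle.load(open("w4.pkl","rb"))
an=lambda e:np.degrees(np.arctan2(e[1],e[0])).round(2)
h=ray(c,429,191,.088)
d=[an(ray(c,*p,.084)-h) for p in((293,291),(522,306),(588,63),(310,40))];print(d,np.mean([x%90 for x in d])-45)
q=ray(c,388,368,.068);g=ray(c,403,311,.086);print("post",an(h-q),np.hypot(*(h-q)),"lever",an(g-q),np.hypot(*(g-q)))
E
```

```text
[np.float64(148.07), np.float64(-119.84), np.float64(-30.33), np.float64(59.34)] 14.309999999999995
post 12.63 0.17931463090746336 lever 13.74 0.07252767645961009
```

```bash
python3 -c "
from plant import r
print(r.sign_off())"
```

```text
the job is handed in; nothing more can be done
None
```

The job is handed in: the date stamp's bay faces the brake post to within about 1–2°, the brake lever is in against its stop and points at the hub, and it took about 14 s of the 67 s.

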